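# Lid a weighed sample pot

### The job

The sample pot on the bench balance has been weighed. Lift it off the pan by its handle, stand it upright on the round rubber mat and let go of it, then take the lid by its fin and press it straight down on the pot until its clips snap over the bead under the rim and it is fully home; finish still pressing the lid down steadily, with about a kilogram's weight, so that the seal beds in. Do not lean on the balance, and leave the other things on the bench where they are.

Things in the scene. Friction and masses are not known exactly. Their poses are not given: they have to be found in the camera images.
- pot: White plastic sample pot, empty, open-topped: 96 mm across, 120 mm tall, foot 86 mm across, wall 3 mm, 0.11 to 0.23 kg. Origin: middle of the underside; z up. A D-shaped side handle stands out to the pot's own -x. It starts upright on the balance's pan (underside 56 mm above the bench), handle towards the robot within about 50 degrees.
- pot_handle (a point): Place to pinch the pot's handle from above, fingers closing along the pot's y: 74 mm from the pot's axis on its -x side, 80 mm above its foot. The handle is 14 mm thick (y), spans 48 to 89 mm from the axis and 30 to 90 mm above the foot; top limb 72 to 90 mm above the foot, outer limb 76 to 89 mm from the axis. Axes as the pot's.
- pot_rim (a point): Middle of the pot's mouth (88 mm inside) in the plane of the rim, 120 mm above the foot; axes as the pot's. A rounded bead, 102 mm across, 6 mm high, its middle 4 mm below the rim, runs round the outside.
- lid: Grey round snap-fit lid, 119 mm across, 0.1 kg. Origin: on its axis in the plane of the underside that rests on the pot's rim; z up. Fully home = origin at pot_rim; any turn about the axis fits. Plate 5 mm thick above the origin; below it a plug 84 mm across, 11 mm deep, tapered to 77 mm, and four sprung clips at the edge reaching 18.5 mm down. It starts upright on the bench on the clips' tips.
- lid_grip (a point): Middle of the fin grip on the lid, 26 mm above the lid's origin: the fin runs along the lid's x, 46 mm long, 18 mm thick (y), from the plate (5 mm) to 34 mm above the origin. Pinch it from above, fingers closing along y. Axes as the lid's.
- balance: Bench balance, fixed, 201 mm deep (from 121 mm on the -x side to 80 mm on the +x side of the origin) and 150 mm wide, white housing 42 mm high, console with display towards the robot. Origin: on the bench under the middle of its round steel pan, 116 mm across, top 56 mm above the bench; z up.
- mat: Round dark grey rubber mat, 150 mm across, 3 mm thick, fixed to the bench. Origin: middle of the underside, at the bench's height; z up.
- clip0 (a joint): Lid clip at 45 degrees from the lid's x: how far it is sprung outwards, rad; 0 closed. The clips touch the bead with the lid about 11 mm above home; the push climbs to 7 to 13 N in all until about 7 mm above home (clips at about 0.1), then drops suddenly as they snap under the bead and return to 0; then the lid lands on the rim, which is rigid.
- clip1 (a joint): Lid clip at 135 degrees, like clip0.
- clip2 (a joint): Lid clip at 225 degrees, like clip0.
- clip3 (a joint): Lid clip at 315 degrees, like clip0.
- bung: Bystander, loose: small tapered stopper 21 mm wide, 22 mm tall. Origin: underside.
- clear_bottle: Bystander, loose: small clear round bottle, 50 mm wide, 72 mm tall. Origin: underside.
- stain_bottle: Bystander, loose: brown dropper bottle, 45 mm wide, 114 mm tall. Origin: underside.
- tweezers: Bystander, loose: steel tweezers lying flat, 128 mm long. Origin: underside.
- lidded_jar: Bystander, loose: little glass jar with screw lid, 37 mm wide, 90 mm tall. Origin: underside.

How it is judged:
On the way, in this order (a step that is already met when the one before it is completed fails the run):
1. the pot hangs from its handle, clear of the balance's pan (z of pot in the frame of balance above 0.07 m and distance between the grasp point and pot_handle below 0.05 m and contact force between the fingers and pot above 1 N and contact force between pot and balance below 0.1 N), for 0.1 s.
2. the pot stands upright on the mat, let go (horizontal distance between pot and mat below 0.03 m and z of pot in the frame of mat between 0 and 0.0065 m and angle between pot's own z axis and vertical below 0.05 rad and contact force between each of the arm, the fingers and pot below 0.1 N and linear speed of pot below 0.02 m/s), for 0.3 s.
3. the lid is home on the pot, all four clips snapped under the bead (horizontal distance between pot and mat below 0.03 m and z of pot in the frame of mat between 0 and 0.0065 m and angle between pot's own z axis and vertical below 0.05 rad and z of lid in the frame of pot_rim between -0.004 and 0.0016 m and horizontal distance between lid and pot_rim below 0.004 m and angle between the z axis of lid and the z axis of pot, either way round below 0.03 rad and value of joint each of clip0, clip1, clip2, clip3 below 0.05 rad), for 0.2 s.
At the end, for the whole second after the job is handed in: The pot stands upright (0.05 rad) on the mat, axis within 30 mm of its middle; the lid is home: within 1.6 mm of the rim, centred to 4 mm, square to 0.03 rad, all clips sprung back (under 0.05 rad); and the fingers still press it on the pot with 5 to 40 N through the last second, all at rest (all of step 3 and contact force between lid and pot between 5 and 40 N and contact force between the fingers and lid above 3 N and linear speed of each of pot, lid below 0.02 m/s); the arm keeps its last pose, push and grip.
It fails at once if the balance is pressed on with more than 30 N (contact force between balance and anything else above 30 N).
It fails at once if the pot is tipped by more than 0.6 rad (angle between pot's own z axis and vertical above 0.6 rad).
It fails at once if a bystander is moved by more than 30 mm (distance of any of bung, clear_bottle, stain_bottle, tweezers, lidded_jar from where it was at the start of the episode above 0.03 m).
It also fails if it takes over 64 s, if anything falls off the work surface, if the arm or the gripper's body presses on something with over 40 N, if the wrist force passes 120 N, or if a joint passes its speed limit or range.

### The arm

A 6-joint arm with a two-finger parallel gripper is mounted at the origin on a cart in front of the work surface, level with it; the furniture and walls round the work are solid. World frame = base frame: x ahead of the robot, y to its left, z up, the work surface at z = 0. Lengths are in m, angles in rad, forces in N, time in s.
With the tool pointing down it reaches from about 0.375 to 0.825 m from the base axis. Payload 5.5 kg.
Tool frame: the origin (TCP) lies on the centre line of the jaws, within the pads' length; the fingertips stand 25 mm ahead of it and the grasp point (between the pads) lies 6 mm ahead of it; z points along the fingers, y is the line along which they close (so a half turn about z gives the same grasp; the last joint's range is limited). The gripper opens to 85 mm and grips with 20 to 120 N. Pads are 22 mm wide; open, the fingers measure 114 mm over their backs; the gripper's body (76 mm by 85 mm) begins 54 mm behind the grasp point. The pads swing forward as they close: fully open they stand 13 mm farther back than shut.
Start: joints at [-1.106, 0.314, -0.047, 1.21, 0, 1.571], TCP at [0.269, -0.536, 0.235] pointing down, gripper open.
Joint ranges: [-2.67, 2.67], [-0.69, 1.73], [-1.03, 1.25], [-2.08, 2.16], [-1.42, 1.45], [-3.14, 3.14]. Speed limits (rad/s): [2.39, 2.39, 3.01, 3.14, 3.14, 3.14].

### API

Orientations are given as a 3x3 rotation matrix whose columns are the frame's x, y, z axes.
In Python, from cell import * gives the robot as it stands.
- The arm moves only by the tool send_rows, never from a script. Its arguments are lists of equal length, an entry for each row: "fingers": the finger opening in mm, from 0 to 85.4; "delta_pos": the shift along the tool's x, y, z in mm, a list of three; "rotation": the turn, a rotation vector about the tool's x, y, z in rad, a list of three. In form: {"fingers": [fingers, ...], "delta_pos": [[tx, ty, tz], ...], "rotation": [[rx, ry, rz], ...]}. A call has 1 to 20 rows; each row shifts and turns the commanded pose from where the row before left it, along the tool's axes as they then stand; what a row does not reach is not made up. A row lasts 1/8 s, in which the tool goes at most 62.5 mm and 10.7 degrees, less where a joint would pass 70% of its speed; a pose out of reach is approached as far as the arm can. A call with a gripper value outside its range is refused whole. The fingers move at their own pace and stop on an object; the grip force is fixed at half the most. Time passes only in rows, so rows that do not move let the fingers close. It gives the time, the measured TCP pose, the force, the opening and the grip force at its end, in the units of the state.
- state(): the state, without advancing time (a new reading comes with each control period).
- grab_frame(name): name is "scene" or "side" or "wrist"; returns a dict with "img" (384x512x3 uint8, blue, green, red), "depth" (384x512 float32, m along the optical axis (not along the pixel's ray), 0 where there is no reading), "fovy" (degrees; the focal length in pixels is half the picture's height over the tangent of half this angle, whatever the lens; pixels are square), "cx", "cy" (the principal point, pixels), "world_to_cam" (4x4, takes a point from world to camera coordinates); the wrist camera has in their place "T_tool_cam" (4x4, takes a point from camera to tool coordinates, whose origin is the TCP and whose axes are the flange's). Camera axes: x right, y down, z forward; pixel columns grow to the right and rows downward; lengths in m; the calibration is good to about 2 mm. A picture is of the moment at which its call begins: read the wrist's pose just before it.
- close_job(): hands the job in; it is judged then, once.
The state is a dict: "t": time; "joint_positions": joint angles; "qvel": joint speeds; "joint_torque": joint torques, N m; "ee_pos": TCP position; "orientation": TCP orientation; "contact_force": force on the tool from outside, world axes, zero at the start; "ft_torque": the same for the moment, N m; "finger_gap": opening from 0.0 (shut) to 1.0 (fully open); "finger_force": force on a finger pad.
Only numpy, scipy, OpenCV 4.12 (cv2) and the standard library are available. Lean on these libraries where they do the work, as an engineer would, in place of code of your own. Each camera call takes 0.05 s, during which the arm holds its last target. There are 200 camera calls.

## Working session

There is one attempt and no reset: what is moved stays moved. The work goes in short steps, Python scripts to look and compute and a tool call to move; the robot and the scene stay as the last step left them, time stands still between calls to the robot, and variables do not carry over. Pictures are saved under pics/ and viewed, at most 10 in all, crops included, and the job is handed in when it is done.

Besides the shell and the picture viewer there is one more tool, called after "Request:" as name(argument=value, ...) on one line, values as JSON. send_rows: Moves the arm, as the interface text tells. Its arguments: {"type":"object","properties":{"fingers":{"type":"array"},"delta_pos":{"type":"array"},"rotation":{"type":"array"}},"required":["fingers","delta_pos","rotation"]}

```bash
mkdir -p pics; ls
python3 - <<'E'
from cell import *
import cv2, numpy as np
s=state()
print(s['t'],s['ee_pos'],s['orientation'],s['finger_gap'])
for n in ['scene','side']:
    f=grab_frame(n); cv2.imwrite(f'pics/{n}0.png',f['img']); np.savez(f'{n}0.npz',**f)
    print(n,f['fovy'],f['cx'],f['cy'],np.round(f['world_to_cam'],3).tolist())
E
```

```text
pics
0.0 [ 0.26867985 -0.53582086  0.2341304 ] [[ 8.93926136e-01  4.48213672e-01 -7.53477144e-04]
 [ 4.48214305e-01 -8.93924797e-01  1.54736915e-03]
 [ 2.00001050e-05 -1.72095296e-03 -9.99998519e-01]] 1.0037546679222693
scene 52.40039960286986 248.69934214005778 192.9021933411572 [[-0.493, -0.87, 0.002, 0.443], [-0.485, 0.273, -0.831, 0.297], [0.722, -0.411, -0.556, 0.686], [0.0, 0.0, 0.0, 1.0]]
side 56.41446044975619 265.53720671395746 190.657799900724 [[-0.989, -0.146, 0.027, 0.525], [-0.091, 0.458, -0.884, 0.069], [0.117, -0.877, -0.466, 1.158], [0.0, 0.0, 0.0, 1.0]]
```

View pics/scene0.png

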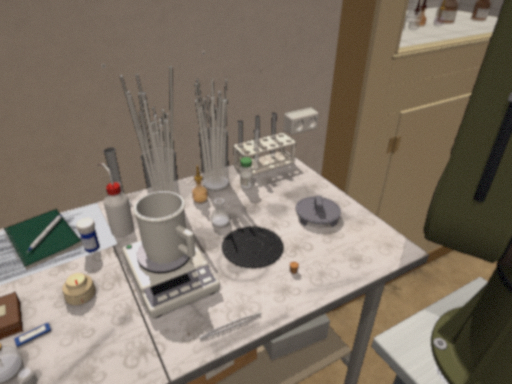

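View pics/side0.png

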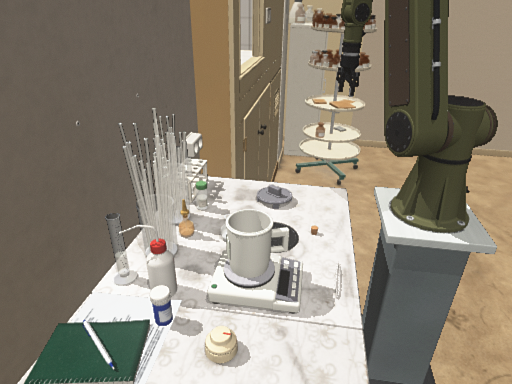

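The scene view shows the pot on the balance (~165,230) with its handle at (187,243), the mat at (253,247), the lid at (318,211), the bung at (294,267) and the tweezers at (230,327). The side view shows the same from the far side, with the pot rim at (250,222) and the lid at (274,195).

```bash
cat > h.py <<'E'
import numpy as np, cv2
def cam(f):
    fl=f['img'].shape[0]/2/np.tan(np.radians(float(f['fovy']))/2)
    return fl,float(f['cx']),float(f['cy'])
def cloud(f,T=None):
    fl,cx,cy=cam(f); d=f['depth']; v,u=np.mgrid[:d.shape[0],:d.shape[1]]
    P=np.stack([(u-cx)/fl*d,(v-cy)/fl*d,d],-1)
    T=np.linalg.inv(f['world_to_cam']) if T is None else T
    W=P@T[:3,:3].T+T[:3,3]; W[d==0]=np.nan
    return W
def ray(f,uv,z,T=None):
    fl,cx,cy=cam(f); T=np.linalg.inv(f['world_to_cam']) if T is None else T
    uv=np.atleast_2d(np.asarray(uv,float))
    D=np.c_[(uv[:,0]-cx)/fl,(uv[:,1]-cy)/fl,np.ones(len(uv))]@T[:3,:3].T
    return T[:3,3]+D*((z-T[2,3])/D[:,2])[:,None]
def circ(xy):
    A=np.c_[2*xy,np.ones(len(xy))]; s=np.linalg.lstsq(A,(xy**2).sum(1),rcond=None)[0]
    return s[:2],np.sqrt(s[2]+s[:2]@s[:2])
E
python3 - <<'E'
from h import *
np.set_printoptions(precision=4,suppress=True)
F={n:dict(np.load(f'{n}0.npz')) for n in ['scene','side']}
px={'scene':dict(pot=(165,215),mat=(253,247),lid=(318,211),bung=(294,267),tw=(230,327),clear=(221,220),stain=(200,185),jar=(247,170),handle=(187,243),bal=(190,290),redbot=(118,210),pan=(165,265)),
'side':dict(pot=(250,250),mat=(290,235),lid=(274,200),bung=(314,230),tw=(338,280),clear=(186,230),jar=(201,190),handle=(283,238),redbot=(160,270))}
for n,f in F.items():
    W=cloud(f)
    print(n,'cam',np.linalg.inv(f['world_to_cam'])[:3,3])
    for k,(u,v) in px[n].items(): print(k,W[v,u])
    # rim band
    m=(abs(W[...,2]-.174)<.004)
    m[:100]=0
    p=W[m]; print('rim pts',len(p),p.min(0) if len(p) else '',p.max(0) if len(p) else '')
    g=cv2.cvtColor(f['img'],cv2.COLOR_BGR2GRAY); 
    (u,v)=px[n]['mat']; print('matgray',g[v,u],'lidgray',g[px[n]['lid'][1],px[n]['lid'][0]])
E
```

```text
scene cam [-0.1327  0.5868  0.6273]
pot [0.545  0.4097 0.1162]
mat [0.4702 0.2313 0.0042]
lid [0.4801 0.033  0.0322]
bung [0.3521 0.1972 0.0233]
tw [0.296  0.3827 0.0042]
clear [0.5745 0.2637 0.0272]
stain [0.7136 0.2581 0.0519]
jar [0.7034 0.1165 0.0638]
handle [0.4279 0.4055 0.1235]
bal [0.3928 0.4215 0.0337]
redbot [0.663  0.4877 0.0823]
pan [0.459  0.4472 0.0583]
rim pts 1587 [ 0.0052 -0.4295  0.17  ] [0.8653 0.6999 0.178 ]
matgray 52 lidgray 70
side cam [0.3902 1.061  0.5865]
pot [0.4966 0.4748 0.1339]
mat [0.4286 0.215  0.002 ]
lid [0.4948 0.0605 0.0239]
bung [0.3625 0.2034 0.0196]
tw [0.2989 0.3812 0.002 ]
clear [0.7109 0.28   0.027 ]
jar [0.7142 0.1256 0.0712]
handle [0.435  0.4046 0.123 ]
redbot [0.6816 0.5106 0.0833]
rim pts 1460 [-0.0623 -0.6083  0.17  ] [0.8636 0.6942 0.178 ]
matgray 63 lidgray 158
```

Run:
```python
from h import *
np.set_printoptions(precision=4,suppress=True)
F={n:dict(np.load(f'{n}0.npz')) for n in ['scene','side']}
for n,f in F.items():
    W=cloud(f); X,Y,Z=W[...,0],W[...,1],W[...,2]
    b=(abs(X-.5)<.1)&(abs(Y-.43)<.1)
    m=b&(Z>.1735)&(Z<.18); c,r=circ(W[m][:,:2]); print(n,'rim',m.sum(),c,r,np.median(Z[m]))
    # body outside pts
    d=np.hypot(X-c[0],Y-c[1])
    h=b&(d>.056)&(d<.092)&(Z>.09)&(Z<.15)
    p=W[h]; print('handle',len(p),p.mean(0),p.min(0),p.max(0))
    t=b&(d>.06)&(d<.092)&(Z>.142)&(Z<.15)
    if t.sum()>3:
        q=W[t]; print(' top',len(q),q.mean(0),'ang',np.degrees(np.arctan2(*(q.mean(0)[:2]-c)[::-1])))
    # mat
    g=cv2.cvtColor(f['img'],cv2.COLOR_BGR2GRAY)
    m=((g<85)&(abs(X-.47)<.12)&(abs(Y-.24)<.12)&(Z<.012)).astype(np.uint8)
    k,l,s,_=cv2.connectedComponentsWithStats(m); i=1+s[1:,4].argmax(); print('mat area',s[i])
    ct=max(cv2.findContours((l==i).astype(np.uint8),0,1)[0],key=cv2.contourArea)
    hp=ray(f,cv2.convexHull(ct)[:,0],.003)[:,:2]; print(' mat',circ(hp), hp.min(0),hp.max(0))
    # lid
    L=(abs(X-.48)<.09)&(abs(Y-.04)<.09)&(Z>.012)&(Z<.08)
    p=W[L]; print('lid pts',len(p),p.min(0),p.max(0))
    q=p[(p[:,2]>.017)&(p[:,2]<.028)]; print(' plate',np.median(q,0),q.min(0),q.max(0))
    q=p[p[:,2]>.044]; print(' fin',len(q),q.mean(0),q.max(0))
    if len(q)>3:
        w,v=np.linalg.eigh(np.cov(q[:,:2].T)); print(' axis',np.degrees(np.arctan2(v[1,1],v[0,1])),np.sqrt(w))
    ct=L.astype(np.uint8)
    hp=cv2.convexHull(max(cv2.findContours(ct,0,1)[0],key=cv2.contourArea))[:,0]
    h2=ray(f,hp,.0235)[:,:2]; print(' lid hull',circ(h2))
```

```text
scene rim 332 [0.5048 0.4295] 0.0471983926238708 0.17590870831496752
handle 331 [0.4326 0.4036 0.1236] [0.4206 0.3916 0.0901] [0.4535 0.4153 0.1481]
 top 85 [0.4355 0.4034 0.1456] ang -159.30278133689774
mat area [ 223  227   60   41 1939]
 mat (array([0.4767, 0.2302]), np.float64(0.07241471884718735)) [0.4035 0.1586] [0.5508 0.3012]
lid pts 1033 [ 0.4392 -0.0397  0.0122] [0.5569 0.0792 0.0565]
 plate [0.4885 0.0289 0.0247] [ 0.4392 -0.0397  0.0172] [0.5569 0.0792 0.0279]
 fin 90 [0.4944 0.0231 0.0517] [0.519  0.0377 0.0565]
 axis 147.65096130268765 [0.0054 0.0139]
 lid hull (array([0.4961, 0.0221]), np.float64(0.06275695439860683))
side rim 271 [0.5073 0.4303] 0.04711198654902799 0.17539543959463177
handle 268 [0.4375 0.4063 0.1221] [0.4237 0.392  0.0903] [0.4565 0.4163 0.148 ]
 top 56 [0.4384 0.4041 0.1452] ang -159.1571776441217
mat area [272 223  26  27 198]
 mat (array([0.4602, 0.2282]), np.float64(0.05912581858930271)) [0.4065 0.1607] [0.4842 0.2826]
lid pts 533 [ 0.4423 -0.0368  0.0139] [0.5576 0.078  0.0561]
 plate [0.4959 0.037  0.0243] [ 0.4423 -0.0368  0.018 ] [0.5576 0.078  0.028 ]
 fin 61 [0.5004 0.0236 0.0504] [0.5214 0.0403 0.0561]
 axis 148.29319085874425 [0.0054 0.0139]
 lid hull (array([0.5022, 0.0203]), np.float64(0.06437838700482079))
```

Request:
send_rows(fingers=[85, 85, 85], delta_pos=[[0, 0, -10], [0, 0, -15], [0, 0, -15]], rotation=[[0, 0, -0.17], [0, 0, -0.17], [0, 0, -0.17]])

```text
t: 0.48
ee_pos: [0.2688, -0.536, 0.2748]
orientation: [[0.557, 0.831, -0.001], [0.831, -0.557, 0.001], [0.001, -0.001, -1.0]]
contact_force: [-0.4, -1.1, -0.0]
finger_gap: 0.994
finger_force: 0.0
```

Run:
```python
from cell import *
s=state();print(s['t'],s['ee_pos'],s['joint_positions'],s['orientation'])
```

```text
0.475 [ 0.26880648 -0.5359975   0.27484611] [-1.10595973e+00  3.02540072e-01  2.81185005e-02  1.29758944e+00
  2.90648873e-05  1.05520040e+00] [[ 5.56663468e-01  8.30737934e-01 -5.18532352e-04]
 [ 8.30737861e-01 -5.56662734e-01  1.09882631e-03]
 [ 6.24189064e-04 -1.04244092e-03 -9.99999262e-01]]
```

Request:
send_rows(fingers=[85, 85, 85, 85, 85, 85, 85, 85, 85, 85, 85, 85, 85, 85], delta_pos=[[0, 0, -2], [0, 0, -2], [0, 0, -2], [0, 0, -2], [0, 0, -2], [0, 0, -2], [0, 0, -2], [0, 0, -2], [0, 0, -2], [0, 0, -2], [0, 0, -2], [0, 0, -2], [0, 0, -2], [0, 0, -2]], rotation=[[0, 0, -0.18], [0, 0, -0.18], [0, 0, -0.18], [0, 0, -0.18], [0, 0, -0.18], [0, 0, -0.18], [0, 0, -0.18], [0, 0, -0.18], [0, 0, -0.18], [0, 0, -0.18], [0, 0, -0.18], [0, 0, -0.18], [0, 0, -0.18], [0, 0, -0.18]])

```text
t: 2.22
ee_pos: [0.2688, -0.5361, 0.3025]
orientation: [[-0.936, -0.351, -0.0], [-0.351, 0.936, 0.001], [0.0, 0.001, -1.0]]
contact_force: [0.4, 0.5, -0.1]
finger_gap: 0.999
finger_force: 0.0
```

Request:
send_rows(fingers=[85, 85, 85, 85, 85, 85, 85, 85, 85, 85, 85, 85, 85, 85, 85, 85], delta_pos=[[-22.5, 27.3, 0], [-22.5, 27.3, 0], [-22.5, 27.3, 0], [-22.5, 27.3, 0], [-22.5, 27.3, 0], [-22.5, 27.3, 0], [-22.5, 27.3, 0], [-22.5, 27.3, 0], [-22.5, 27.3, 0], [-22.5, 27.3, 0], [-22.5, 27.3, 0], [-22.5, 27.3, 0], [-22.5, 27.3, 0], [-22.5, 27.3, 0], [-22.5, 27.3, 0], [-22.5, 27.3, 0]], rotation=[[0, 0, 0], [0, 0, 0], [0, 0, 0], [0, 0, 0], [0, 0, 0], [0, 0, 0], [0, 0, 0], [0, 0, 0], [0, 0, 0], [0, 0, 0], [0, 0, 0], [0, 0, 0], [0, 0, 0], [0, 0, 0], [0, 0, 0], [0, 0, 0]])

```text
t: 4.22
ee_pos: [0.4556, -0.0008, 0.3027]
orientation: [[-0.938, -0.346, -0.0], [-0.346, 0.938, -0.0], [0.0, 0.0, -1.0]]
contact_force: [0.5, 0.8, -0.4]
finger_gap: 0.998
finger_force: 0.0
```

Run:
```python
from cell import *
import cv2,numpy as np
s=state();print(s['t'],s['ee_pos'],s['joint_positions'],s['orientation'])
f=grab_frame('wrist');cv2.imwrite('pics/w1.png',f['img']);print(f['T_tool_cam'].round(3).tolist(),f['fovy'])
np.savez('w1.npz',p=s['ee_pos'],R=s['orientation'],**f)
```

```text
4.225 [ 0.45563938 -0.00083641  0.30274467] [-1.76120424e-03  2.03812478e-02 -2.44328314e-01  1.30656819e+00
 -1.03710094e-04 -3.55074516e-01] [[-9.38231305e-01 -3.46008361e-01 -4.81611122e-04]
 [-3.46008353e-01  9.38231426e-01 -1.02862038e-04]
 [ 4.87453815e-04  7.01330863e-05 -9.99999879e-01]]
[[-0.0, -0.952, -0.305, 0.078], [1.0, -0.0, -0.001, 0.0], [0.001, -0.305, 0.952, -0.14], [0.0, 0.0, 0.0, 1.0]] 71.64912219504579
```

View pics/w1.png

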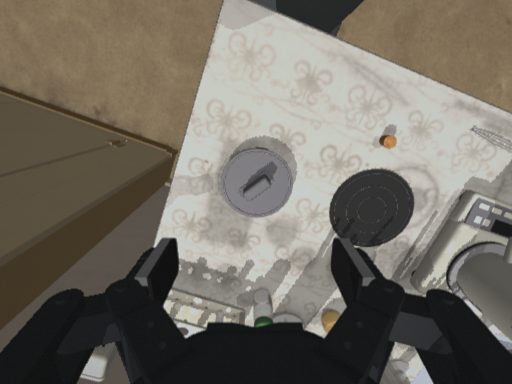

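The wrist view shows the lid at (257,183) with its fin, the mat at (372,207), and the balance with part of the pot at the right edge. I'll measure the lid and the mat here.

```bash
cat > m.py <<'E'
from h import *
np.set_printoptions(precision=4,suppress=True)
def TW(f):
    T=np.eye(4); T[:3,:3]=f['R']; T[:3,3]=f['p']; return T@f['T_tool_cam']
if __name__=='__main__':
    f=dict(np.load('w1.npz')); T=TW(f); W=cloud(f,T); X,Y,Z=np.moveaxis(W,-1,0)
    g=cv2.cvtColor(f['img'],cv2.COLOR_BGR2GRAY)
    m=((g<75)&(abs(X-.47)<.11)&(abs(Y-.235)<.11)&(Z<.02)).astype(np.uint8)
    k,l,s,_=cv2.connectedComponentsWithStats(m); i=1+s[1:,4].argmax()
    ct=max(cv2.findContours((l==i).astype(np.uint8),0,1)[0],key=cv2.contourArea)
    print('mat',circ(ray(f,cv2.convexHull(ct)[:,0],.003,T)[:,:2]))
    L=(abs(X-.49)<.1)&(abs(Y-.03)<.1)
    for lo,hi in [(.015,.03),(.042,.06)]:
        q=W[L&(Z>lo)&(Z<hi)]; print(lo,len(q),np.median(q,0),(q.max(0)+q.min(0))/2,np.ptp(q,axis=0))
        w,v=np.linalg.eigh(np.cov(q[:,:2].T)); print(np.degrees(np.arctan2(v[1,1],v[0,1])),np.sqrt(w),q.mean(0))
        if lo<.02: print('lid',circ(ray(f,cv2.convexHull(max(cv2.findContours((L&(Z>lo)&(Z<hi)).astype(np.uint8),0,1)[0],key=cv2.contourArea))[:,0],.0225,T)[:,:2]))
        if lo>.03: r=cv2.minAreaRect((q[:,:2]*1000).astype(np.float32)); print(r)
    q=W[(Z>.1735)&(Z<.18)&(abs(X-.5)<.07)&(abs(Y-.43)<.07)]
    if len(q)>20: print('rim',len(q),circ(q[:,:2]))
E
python3 m.py
```

```text
mat (array([0.4788, 0.2282]), np.float64(0.07378768711070206))
0.015 3489 [0.4934 0.0155 0.0245] [0.4988 0.0181 0.023 ] [0.1182 0.1177 0.0129]
64.18982410065712 [0.0308 0.0311] [0.4956 0.0171 0.0246]
lid (array([0.4988, 0.0183]), np.float64(0.05922861667565059))
0.042 357 [0.4972 0.0174 0.0527] [0.4983 0.0178 0.0488] [0.044  0.0351 0.0135]
147.527838907823 [0.0053 0.0131] [0.4971 0.0175 0.0521]
((498.5632019042969, 18.260494232177734), (18.196165084838867, 45.79432678222656), 57.28501510620117)
```

Request:
send_rows(fingers=[85, 85, 85, 85, 85, 85, 85, 85, 85, 85], delta_pos=[[-11, 32, 0], [-11, 32, 0], [-11, 32, 0], [-11, 32, 0], [-11, 32, 0], [-11, 32, 0], [-11, 32, 0], [-11, 32, 0], [-11, 32, 0], [0, 0, 0]], rotation=[[0, 0, 0], [0, 0, 0], [0, 0, 0], [0, 0, 0], [0, 0, 0], [0, 0, 0], [0, 0, 0], [0, 0, 0], [0, 0, 0], [0, 0, 0]])

```text
t: 5.52
ee_pos: [0.4485, 0.304, 0.3022]
orientation: [[-0.937, -0.348, -0.001], [-0.348, 0.937, -0.0], [0.001, 0.0, -1.0]]
contact_force: [0.2, -0.4, -1.5]
finger_gap: 0.996
finger_force: 0.0
```

Run:
```python
from cell import *
from m import *
s=state();print(s['t'],s['ee_pos'],s['joint_positions'],s['orientation'])
f=grab_frame('wrist');cv2.imwrite('pics/w2.png',f['img'])
f.update(p=s['ee_pos'],R=s['orientation']); np.savez('w2.npz',**f)
T=TW(f);W=cloud(f,T); X,Y,Z=np.moveaxis(W,-1,0)
q=W[(Z>.1735)&(Z<.18)&(abs(X-.5)<.07)&(abs(Y-.43)<.07)]
c,r=circ(q[:,:2]); print('rim',len(q),c,r)
d=np.hypot(X-c[0],Y-c[1])
for a,b in [(.057,.07),(.057,.092)]:
    q=W[(d>a)&(d<b)&(Z>.136)&(Z<.152)]; print('handle',len(q),q.mean(0),np.median(q[:,2]),np.degrees(np.arctan2(*(q.mean(0)[:2]-c)[::-1])))
```

```text
5.525 [0.4485 0.304  0.3022] [ 0.5955  0.1859 -0.0601  1.3258  0.0003  0.2396] [[-0.9373 -0.3485 -0.001 ]
 [-0.3485  0.9373 -0.0004]
 [ 0.0011  0.     -1.    ]]
rim 1035 [0.5057 0.4275] 0.04729498309494124
handle 134 [0.4472 0.4033 0.1455] 0.146410868549086 -157.52961308217834
handle 348 [0.4378 0.3997 0.1452] 0.1461275831228696 -157.7775630870855
```

View pics/w2.png

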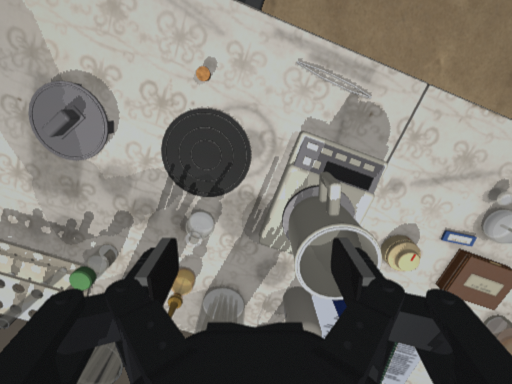

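The wrist view shows the pot's rim at (338,262), with the handle at (335,195) pointing to the image top. The mat is at (207,152) and the clear bottle at (200,224). I'll go to the handle, then lower and grip.

Request:
send_rows(fingers=[85, 85, 85, 85, 85, 85, 85, 85, 85, 85, 85, 85], delta_pos=[[-7, 30, 0], [-7, 30, 0], [-6, 25, 0], [-3, 9.9, 0], [0, 0, 0], [0, 0, 30], [0, 0, 30], [0, 0, 30], [0, 0, 30], [0, 0, 20], [0, 0, 20], [0, 0, 0]], rotation=[[0, 0, -0.023], [0, 0, 0], [0, 0, 0], [0, 0, 0], [0, 0, 0], [0, 0, 0], [0, 0, 0], [0, 0, 0], [0, 0, 0], [0, 0, 0], [0, 0, 0], [0, 0, 0]])

```text
t: 7.08
ee_pos: [0.4354, 0.3974, 0.1417]
orientation: [[-0.93, -0.366, -0.002], [-0.366, 0.93, -0.003], [0.003, -0.002, -1.0]]
contact_force: [-0.2, -0.2, -0.0]
finger_gap: 0.998
finger_force: 0.0
```

Run:
```python
from cell import *
from m import *
f=grab_frame('side');cv2.imwrite('pics/s2.png',cv2.resize(f['img'][120:340,150:400],None,fx=2,fy=2))
```

```text
(no output)
```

View pics/s2.png

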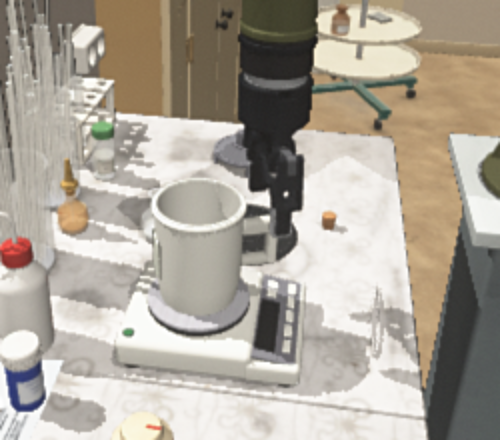

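The crop shows the gripper over the handle, clear of the pot, with the pot at (200,245) still on the pan. I'll correct by 3 mm and close.

Request:
send_rows(fingers=[85, 60, 40, 0, 0, 0, 0, 0, 0, 0, 0, 0], delta_pos=[[-3, 3, 0], [0, 0, 0], [0, 0, 0], [0, 0, 0], [0, 0, 0], [0, 0, 0], [0, 0, 0], [0, 0, 0], [0, 0, 0], [0, 0, 0], [0, 0, 0], [0, 0, 0]], rotation=[[0, 0, 0], [0, 0, 0], [0, 0, 0], [0, 0, 0], [0, 0, 0], [0, 0, 0], [0, 0, 0], [0, 0, 0], [0, 0, 0], [0, 0, 0], [0, 0, 0], [0, 0, 0]])

```text
t: 8.62
ee_pos: [0.4378, 0.4031, 0.1431]
orientation: [[-0.93, -0.367, 0.0], [-0.367, 0.93, -0.0], [-0.0, -0.0, -1.0]]
contact_force: [-0.4, -2.6, 4.6]
finger_gap: 0.14
finger_force: 60.9
```

Request:
send_rows(fingers=[0, 0, 0, 0, 0, 0, 0, 0, 0, 0], delta_pos=[[0, 0, -3], [0, 0, -5], [0, 0, -8], [0, 0, -12], [0, 0, -12], [0, 0, -12], [0, 0, -12], [0, 0, -10], [0, 0, -6], [0, 0, 0]], rotation=[[0, 0, 0], [0, 0, 0], [0, 0, 0], [0, 0, 0], [0, 0, 0], [0, 0, 0], [0, 0, 0], [0, 0, 0], [0, 0, 0], [0, 0, 0]])

```text
t: 9.88
ee_pos: [0.438, 0.4034, 0.2234]
orientation: [[-0.93, -0.367, 0.001], [-0.367, 0.93, 0.001], [-0.001, 0.0, -1.0]]
contact_force: [-0.2, 0.7, -0.7]
finger_gap: 0.136
finger_force: 60.3
```

```bash
cat > rim.py <<'E'
from cell import *
from m import *
def rim(n,c0,z0):
    s=state(); f=grab_frame(n)
    f.update(p=s['ee_pos'],R=s['orientation'])
    W=cloud(f,TW(f) if n=='wrist' else None); X,Y,Z=np.moveaxis(W,-1,0)
    q=W[(np.hypot(X-c0[0],Y-c0[1])<.065)&(Z>z0)&(Z<z0+.02)]
    a,*_=np.linalg.lstsq(np.c_[q[:,:2]-np.array(c0),np.ones(len(q))],q[:,2],rcond=None)
    # rim plane: take upper envelope of points in azimuth bins
    th=np.arctan2(q[:,1]-c0[1],q[:,0]-c0[0]); e=[]
    for b in np.linspace(-np.pi,np.pi,25):
        k=q[abs(th-b)<.13]
        if len(k)>3: e.append(k[k[:,2].argsort()[-4:]].mean(0))
    e=np.array(e); a,*_=np.linalg.lstsq(np.c_[e[:,:2]-np.array(c0),np.ones(len(e))],e[:,2],rcond=None)
    w=q[abs(q[:,2]-(np.c_[q[:,:2]-np.array(c0),np.ones(len(q))]@a))<.0035]
    print(n,'bins',len(e),'plane',a,'circ',len(w),*circ(w[:,:2]),'t',s['t'])
    return f
E
python3 - <<'E'
from rim import *
for n in ['scene','side','wrist']:
    f=rim(n,(.506,.43),.232); cv2.imwrite(f'pics/{n}3.png',f['img'])
E
```

```text
scene bins 15 plane [0.0292 0.0704 0.2465] circ 138 [0.5048 0.4306] 0.04626290446380032 t 9.875
side bins 24 plane [-0.0104 -0.0088  0.2494] circ 211 [0.5038 0.4316] 0.04796966913422611 t 9.925
wrist bins 5 plane [-0.1927 -0.1315  0.2415] circ 65 [0.5045 0.4274] 0.04798028400629671 t 9.975
```

Run:
```python
from rim import *
for n in ['scene','side','wrist']:
    f=rim(n,(.506,.43),.245); cv2.imwrite(f'pics/{n}3.png',f['img'])
```

```text
scene bins 14 plane [0.0141 0.0284 0.2542] circ 203 [0.504  0.4311] 0.04681461419926092 t 10.025
side bins 25 plane [-0.0392 -0.0162  0.2554] circ 268 [0.5052 0.4308] 0.047896993307694 t 10.075
wrist bins 4 plane [-0.1539 -0.077   0.2468] circ 500 [0.4833 0.4138] 0.02529861447268535 t 10.125
```

View pics/side3.png

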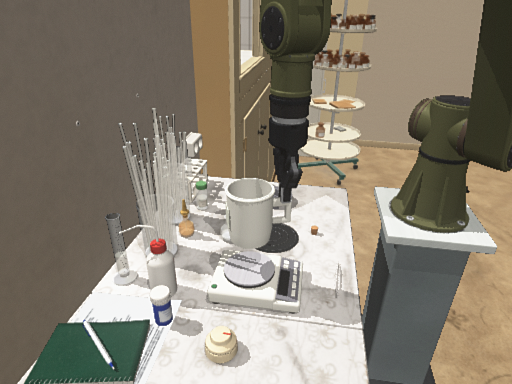

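The side view shows the pot (250,210) hanging level from the gripper, clear of the pan (250,267). Next I'll carry it over the mat and lower it.

Request:
send_rows(fingers=[0, 0, 0, 0, 0, 0, 0, 0, 0, 0, 0, 0, 0, 0, 0, 0, 0, 0], delta_pos=[[5, -9, 0], [10, -18, 0], [12, -22, 0], [15, -28, 0], [15, -28, 0], [15, -28, 0], [12, -22, 0], [9, -16, 0], [4.8, -7.5, 0], [0, 0, 0], [0, 0, 10], [0, 0, 20], [0, 0, 25], [0, 0, 25], [0, 0, 20], [0, 0, 10], [0, 0, 5], [0, 0, 0]], rotation=[[0, 0, 0], [0, 0, 0], [0, 0, 0], [0, 0, 0], [0, 0, 0], [0, 0, 0], [0, 0, 0], [0, 0, 0], [0, 0, 0], [0, 0, 0], [0, 0, 0], [0, 0, 0], [0, 0, 0], [0, 0, 0], [0, 0, 0], [0, 0, 0], [0, 0, 0], [0, 0, 0]])

```text
t: 12.42
ee_pos: [0.4125, 0.2015, 0.1081]
orientation: [[-0.93, -0.368, 0.0], [-0.368, 0.93, 0.0], [-0.0, 0.0, -1.0]]
contact_force: [0.6, -0.3, -1.0]
finger_gap: 0.136
finger_force: 60.3
```

Run:
```python
from rim import *
for n in ['scene','side']:
    f=rim(n,(.479,.229),.124)
```

```text
scene bins 19 plane [0.0259 0.0304 0.14  ] circ 205 [0.4794 0.2297] 0.04694828160688868 t 12.425
side bins 23 plane [-0.0165  0.0011  0.1408] circ 187 [0.4795 0.2293] 0.04824269646414193 t 12.475
```

Request:
send_rows(fingers=[0, 0, 0, 0, 0, 0], delta_pos=[[0, 0, 5], [0, 0, 5], [0, 0, 3], [0, 0, 2], [0, 0, 1], [0, 0, 0]], rotation=[[0, 0, 0], [0, 0, 0], [0, 0, 0], [0, 0, 0], [0, 0, 0], [0, 0, 0]])

```text
t: 13.28
ee_pos: [0.4124, 0.2012, 0.092]
orientation: [[-0.93, -0.367, -0.0], [-0.367, 0.93, -0.0], [0.0, 0.0, -1.0]]
contact_force: [-0.8, 0.1, -1.9]
finger_gap: 0.138
finger_force: 60.3
```

Request:
send_rows(fingers=[0, 0, 0], delta_pos=[[0, 0, 1], [0, 0, 0.5], [0, 0, 0]], rotation=[[0, 0, 0], [0, 0, 0], [0, 0, 0]])

```text
t: 13.65
ee_pos: [0.4124, 0.2012, 0.0905]
orientation: [[-0.93, -0.367, -0.0], [-0.367, 0.93, -0.0], [0.0, -0.0, -1.0]]
contact_force: [-0.3, 0.2, 0.4]
finger_gap: 0.14
finger_force: 60.4
```

Request:
send_rows(fingers=[0, 0, 20, 30, 45, 60, 60, 60, 60, 60], delta_pos=[[0, 0, 0.5], [0, 0, 0], [0, 0, 0], [0, 0, 0], [0, 0, 0], [0, 0, 0], [0, 0, 0], [0, 0, 0], [0, 0, 0], [0, 0, 0]], rotation=[[0, 0, 0], [0, 0, 0], [0, 0, 0], [0, 0, 0], [0, 0, 0], [0, 0, 0], [0, 0, 0], [0, 0, 0], [0, 0, 0], [0, 0, 0]])

```text
t: 14.9
ee_pos: [0.4124, 0.2013, 0.09]
orientation: [[-0.93, -0.367, 0.0], [-0.367, 0.93, 0.0], [-0.0, 0.0, -1.0]]
contact_force: [0.6, -0.2, -0.5]
finger_gap: 0.703
finger_force: 0.0
```

Request:
send_rows(fingers=[60, 60, 60, 60, 60, 60, 60, 60, 60], delta_pos=[[0, 0, -10], [0, 0, -25], [0, 0, -30], [0, 0, -30], [0, 0, -30], [0, 0, -30], [0, 0, -30], [0, 0, -20], [0, 0, 0]], rotation=[[0, 0, 0], [0, 0, 0], [0, 0, 0], [0, 0, 0], [0, 0, 0], [0, 0, 0], [0, 0, 0], [0, 0, 0], [0, 0, 0]])

```text
t: 16.02
ee_pos: [0.4133, 0.2017, 0.2969]
orientation: [[-0.93, -0.367, 0.003], [-0.367, 0.93, 0.002], [-0.004, 0.0, -1.0]]
contact_force: [-0.1, 0.2, -0.4]
finger_gap: 0.7
finger_force: 0.0
```

Run:
```python
from rim import *
for n in ['scene','side','wrist']:
    f=rim(n,(.479,.229),.112); cv2.imwrite(f'pics/{n}4.png',f['img'])
s=state();print(s['joint_positions'])
```

```text
scene bins 25 plane [ 0.0016 -0.0001  0.1242] circ 264 [0.479  0.2289] 0.047232702089420216 t 16.025
side bins 23 plane [-0.0021  0.009   0.1232] circ 177 [0.4811 0.2293] 0.04725562580805164 t 16.075
wrist bins 25 plane [-0.0011 -0.0024  0.1248] circ 941 [0.4797 0.227 ] 0.04731415343405326 t 16.125
[ 0.454   0.0279 -0.2557  1.2883  0.      0.0777]
```

View pics/scene4.png

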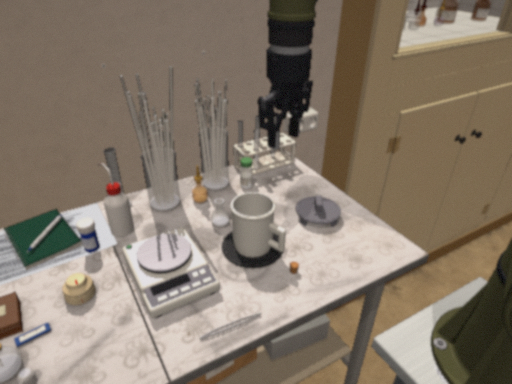

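The scene view shows the pot standing upright on the mat (253,228) with the gripper clear of it and the lid at (318,211). Next I'll go above the lid and align with its fin.

Request:
send_rows(fingers=[85, 85, 85, 85, 85, 85, 85, 85, 85, 85, 85, 85, 85, 85, 85], delta_pos=[[-1.5, -25.2, 0], [-1.5, -25.2, 0], [-1.5, -25.2, 0], [-1.5, -25.2, 0], [-1.5, -25.2, 0], [-1.5, -25.2, 0], [-1.5, -25.2, 0], [-1.5, -25.2, 0], [0, 0, 0], [0, 0, 10], [0, 0, 10], [0, 0, 10], [0, 0, 10], [0, 0, 0], [0, 0, 0]], rotation=[[0, 0, 0], [0, 0, 0], [0, 0, 0], [0, 0, 0], [0, 0, 0], [0, 0, 0], [0, 0, 0], [0, 0, 0], [0, 0, 0.157], [0, 0, 0.157], [0, 0, 0.157], [0, 0, 0.157], [0, 0, 0.157], [0, 0, 0.157], [0, 0, 0]])

```text
t: 18.05
ee_pos: [0.4969, 0.0181, 0.2538]
orientation: [[-0.845, 0.535, -0.002], [0.535, 0.845, -0.0], [0.002, -0.001, -1.0]]
contact_force: [-0.1, 0.3, -0.3]
finger_gap: 0.993
finger_force: 0.0
```

```bash
python3 - <<'E'
from cell import *
from m import *
s=state();print(s['t'],s['ee_pos'],s['joint_positions'],s['orientation'])
f=grab_frame('wrist');cv2.imwrite('pics/w5.png',f['img'])
f.update(p=s['ee_pos'],R=s['orientation']); np.savez('w1.npz',**f)
E
python3 m.py
```

```text
18.05 [0.4969 0.0181 0.2538] [ 0.0365  0.1146 -0.2532  1.2051  0.      0.6006] [[-0.8451  0.5347 -0.0022]
 [ 0.5347  0.8451 -0.0001]
 [ 0.0018 -0.0012 -1.    ]]
mat (array([0.4804, 0.2244]), np.float64(0.07079674461962505))
0.015 4890 [0.4949 0.0217 0.0246] [0.499  0.0189 0.0254] [0.1178 0.1176 0.0086]
52.894645792508165 [0.0305 0.0308] [0.4964 0.0203 0.0247]
lid (array([0.4992, 0.0187]), np.float64(0.059238506378165315))
0.042 463 [0.497  0.02   0.0531] [0.4987 0.019  0.0487] [0.0443 0.0357 0.0133]
146.7335564495505 [0.0051 0.0131] [0.4974 0.0199 0.0527]
((498.740478515625, 19.36903953552246), (17.26625633239746, 45.127174377441406), 57.492454528808594)
```

Request:
send_rows(fingers=[85, 85, 85, 85, 85, 85, 85, 85, 85, 85, 60, 40, 0, 0, 0, 0, 0, 0, 0], delta_pos=[[-1.5, 1.5, 20], [0, 0, 30], [0, 0, 30], [0, 0, 30], [0, 0, 30], [0, 0, 25], [0, 0, 20], [0, 0, 10], [0, 0, 5], [0, 0, 0], [0, 0, 0], [0, 0, 0], [0, 0, 0], [0, 0, 0], [0, 0, 0], [0, 0, 0], [0, 0, 0], [0, 0, 0], [0, 0, 0]], rotation=[[0, 0, 0], [0, 0, 0], [0, 0, 0], [0, 0, 0], [0, 0, 0], [0, 0, 0], [0, 0, 0], [0, 0, 0], [0, 0, 0], [0, 0, 0], [0, 0, 0], [0, 0, 0], [0, 0, 0], [0, 0, 0], [0, 0, 0], [0, 0, 0], [0, 0, 0], [0, 0, 0], [0, 0, 0]])

```text
t: 20.48
ee_pos: [0.5, 0.0186, 0.0554]
orientation: [[-0.844, 0.536, 0.001], [0.536, 0.844, 0.0], [-0.001, 0.0, -1.0]]
contact_force: [-1.6, 0.1, 6.0]
finger_gap: 0.151
finger_force: 58.8
```

Request:
send_rows(fingers=[0, 0, 0, 0], delta_pos=[[0, 0, 0], [0, 0, 0], [0, 0, 0], [0, 0, 0]], rotation=[[0, 0, 0], [0, 0, 0], [0, 0, 0], [0, 0, 0]])

```text
t: 20.98
ee_pos: [0.5, 0.0186, 0.0554]
orientation: [[-0.844, 0.536, 0.001], [0.536, 0.844, 0.0], [-0.0, 0.0, -1.0]]
contact_force: [-0.8, -0.6, 5.0]
finger_gap: 0.149
finger_force: 58.8
```

Run:
```python
from cell import *
from m import *
a=grab_frame('side')['img'][100:260,200:360]; b=grab_frame('scene')['img'][120:280,240:400]
cv2.imwrite('pics/g6.png',cv2.resize(np.hstack([a,b]),None,fx=2.5,fy=2.5))
```

```text
(no output)
```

View pics/g6.png

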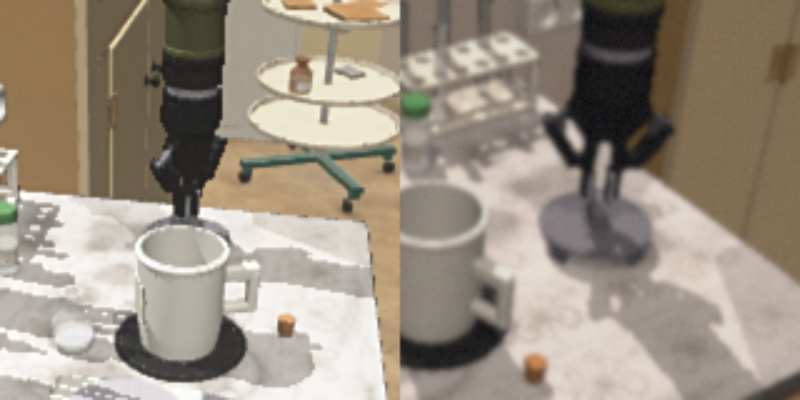

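The crops show the fingers on the fin with the lid flat on the bench, and the pot still upright on the mat. Lifting.

Request:
send_rows(fingers=[0, 0, 0, 0, 0, 0, 0, 0, 0, 0], delta_pos=[[0, 0, -3], [0, 0, -7], [0, 0, -15], [0, 0, -25], [0, 0, -30], [0, 0, -30], [0, 0, -30], [0, 0, -20], [0, 0, -5], [0, 0, 0]], rotation=[[0, 0, 0], [0, 0, 0], [0, 0, 0], [0, 0, 0], [0, 0, 0], [0, 0, 0], [0, 0, 0], [0, 0, 0], [0, 0, 0], [0, 0, 0]])

```text
t: 22.32
ee_pos: [0.4997, 0.0186, 0.2202]
orientation: [[-0.844, 0.536, 0.0], [0.536, 0.844, 0.0], [-0.0, 0.0, -1.0]]
contact_force: [-0.7, 0.5, -1.0]
finger_gap: 0.15
finger_force: 58.7
```

```bash
cat > lid.py <<'E'
from cell import *
from m import *
def lid(n):
    s=state(); f=grab_frame(n); f.update(p=s['ee_pos'],R=s['orientation']); p=s['ee_pos']
    T=TW(f) if n=='wrist' else None
    W=cloud(f,T); X,Y,Z=np.moveaxis(W,-1,0); d=np.hypot(X-p[0],Y-p[1]); zp=p[2]-.0369+.005
    m=(d>.03)&(d<.07)&(abs(Z-zp)<.007)
    q=W[m&(d<.052)]; c=p[:2]
    for _ in range(2):
        A=np.c_[q[:,:2]-c,np.ones(len(q))]; a=np.linalg.lstsq(A,q[:,2],rcond=None)[0]; q=q[abs(q[:,2]-A@a)<.002]
    h=cv2.convexHull(np.argwhere(m)[:,::-1].astype(np.int32))[:,0]
    cc=circ(ray(f,h,a[2],T)[:,:2])
    w=W[m]
    print(n,'tcp',p,'plane',a,len(q),'circ',*cc,'bbox mid',(w.max(0)+w.min(0))/2,np.ptp(w,axis=0))
    return f
E
python3 - <<'E'
from lid import *
for n in ['scene','side','wrist']: lid(n)
E
```

```text
scene tcp [0.4997 0.0186 0.2202] plane [-0.0001  0.0003  0.1892] 423 circ [0.4944 0.0231] 0.06136531161383288 bbox mid [0.4986 0.0198 0.1868] [0.1193 0.118  0.0109]
side tcp [0.4994 0.0186 0.2196] plane [-0.0021 -0.0041  0.1884] 173 circ [0.4988 0.0265] 0.061341698213372035 bbox mid [0.4987 0.0228 0.1861] [0.116  0.1129 0.0106]
wrist tcp [0.4991 0.0186 0.2192] plane [-0.0025 -0.0016  0.1882] 8582 circ [0.4979 0.019 ] 0.0588006999108312 bbox mid [0.4977 0.0188 0.1876] [0.1166 0.1178 0.0075]
```

Request:
send_rows(fingers=[0, 0, 0, 0, 0, 0, 0, 0, 0, 0, 0], delta_pos=[[6, 8, 0], [14, 18, 0], [18, 24, 0], [20, 26, 0], [20, 26, 0], [20, 26, 0], [15, 20, 0], [10, 13, 0], [4.5, 5.5, 0], [0, 0, 0], [0, 0, 0]], rotation=[[0, 0, 0], [0, 0, 0], [0, 0, 0], [0, 0, 0], [0, 0, 0], [0, 0, 0], [0, 0, 0], [0, 0, 0], [0, 0, 0], [0, 0, 0], [0, 0, 0]])

```text
t: 23.85
ee_pos: [0.4814, 0.2268, 0.22]
orientation: [[-0.844, 0.537, -0.0], [0.537, 0.844, -0.0], [-0.0, -0.0, -1.0]]
contact_force: [0.2, 0.1, -0.8]
finger_gap: 0.146
finger_force: 58.7
```

Run:
```python
from lid import *
for n in ['scene','side','wrist']: f=lid(n); cv2.imwrite(f'pics/{n}7.png',f['img'])
```

```text
scene tcp [0.4814 0.2268 0.22  ] plane [ 0.0004 -0.0007  0.1889] 589 circ [0.4764 0.2293] 0.06084439630531714 bbox mid [0.4804 0.2276 0.187 ] [0.1212 0.1188 0.0119]
side tcp [0.4815 0.2268 0.22  ] plane [ 0.001  -0.0029  0.1885] 297 circ [0.481  0.2333] 0.061091615151694326 bbox mid [0.4812 0.2314 0.186 ] [0.117  0.1129 0.0097]
wrist tcp [0.4815 0.2268 0.22  ] plane [-0.001  -0.0013  0.1891] 8590 circ [0.4803 0.2272] 0.058814609100838876 bbox mid [0.4801 0.2269 0.1883] [0.1166 0.1181 0.008 ]
```

Request:
send_rows(fingers=[0, 0, 0, 0, 0, 0, 0], delta_pos=[[1, 0, 5], [0, 0, 10], [0, 0, 12], [0, 0, 10], [0, 0, 6], [0, 0, 3], [0, 0, 0]], rotation=[[0, 0, 0], [0, 0, 0], [0, 0, 0], [0, 0, 0], [0, 0, 0], [0, 0, 0], [0, 0, 0]])

```text
t: 24.88
ee_pos: [0.4805, 0.2281, 0.1739]
orientation: [[-0.844, 0.536, -0.0], [0.536, 0.844, -0.0], [0.0, -0.0, -1.0]]
contact_force: [-0.7, -0.4, -0.5]
finger_gap: 0.148
finger_force: 58.7
```

Run:
```python
from cell import *
from m import *
a=grab_frame('side')['img'][120:280,170:330]; b=grab_frame('scene')['img'][140:300,170:330]
cv2.imwrite('pics/g8.png',cv2.resize(np.hstack([a,b]),None,fx=2.5,fy=2.5))
```

```text
(no output)
```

View pics/g8.png

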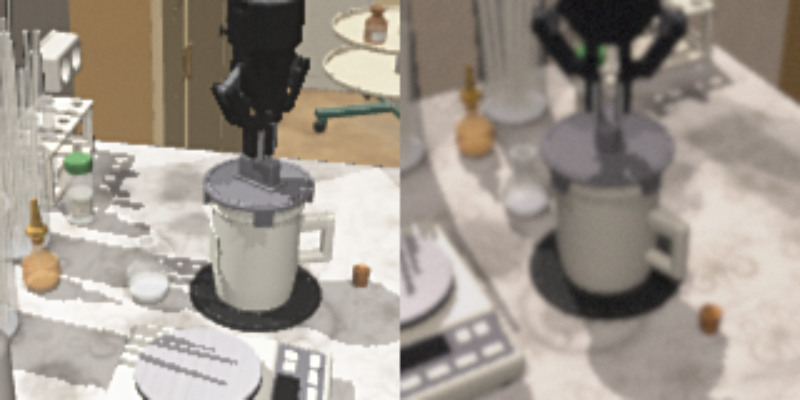

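The lid sits centred over the pot in both views, with its clips just at the rim. I'll press down in small steps.

Request:
send_rows(fingers=[0, 0, 0, 0], delta_pos=[[0, 0, 1.5], [0, 0, 1.5], [0, 0, 1], [0, 0, 0]], rotation=[[0, 0, 0], [0, 0, 0], [0, 0, 0], [0, 0, 0]])

```text
t: 25.48
ee_pos: [0.4807, 0.2281, 0.1702]
orientation: [[-0.844, 0.536, 0.001], [0.536, 0.844, 0.0], [-0.0, 0.0, -1.0]]
contact_force: [0.3, 0.1, 0.1]
finger_gap: 0.145
finger_force: 59.7
```

Request:
send_rows(fingers=[0, 0, 0, 0], delta_pos=[[0, 0, 1], [0, 0, 1], [0, 0, 0.5], [0, 0, 0]], rotation=[[0, 0, 0], [0, 0, 0], [0, 0, 0], [0, 0, 0]])

```text
t: 25.98
ee_pos: [0.4812, 0.2283, 0.1683]
orientation: [[-0.844, 0.536, 0.002], [0.536, 0.844, 0.001], [-0.001, 0.001, -1.0]]
contact_force: [-1.0, -0.2, 6.5]
finger_gap: 0.145
finger_force: 63.3
```

Request:
send_rows(fingers=[0, 0, 0], delta_pos=[[0, 0, 1], [0, 0, 1], [0, 0, 0]], rotation=[[0, 0, 0], [0, 0, 0], [0, 0, 0]])

```text
t: 26.35
ee_pos: [0.4816, 0.2286, 0.1666]
orientation: [[-0.844, 0.536, 0.002], [0.536, 0.844, 0.001], [-0.001, 0.002, -1.0]]
contact_force: [1.7, 1.0, 4.8]
finger_gap: 0.147
finger_force: 62.4
```

Request:
send_rows(fingers=[0, 0, 0], delta_pos=[[0, 0, 1], [0, 0, 1], [0, 0, 0]], rotation=[[0, 0, 0], [0, 0, 0], [0, 0, 0]])

```text
t: 26.72
ee_pos: [0.4801, 0.2279, 0.163]
orientation: [[-0.844, 0.536, -0.001], [0.536, 0.844, -0.0], [0.001, -0.001, -1.0]]
contact_force: [0.5, 0.4, -0.9]
finger_gap: 0.002
finger_force: 0.0
```

Request:
send_rows(fingers=[0, 0, 0], delta_pos=[[0, 0, 1], [0, 0, 1], [0, 0, 0]], rotation=[[0, 0, 0], [0, 0, 0], [0, 0, 0]])

```text
t: 27.1
ee_pos: [0.4804, 0.228, 0.1613]
orientation: [[-0.844, 0.536, -0.0], [0.536, 0.844, -0.0], [0.0, -0.0, -1.0]]
contact_force: [-0.2, 1.0, 0.1]
finger_gap: -0.004
finger_force: 0.0
```

Run:
```python
from cell import *
from m import *
fs=[grab_frame('side'),grab_frame('scene')]
a=fs[0]['img'][110:270,170:330]; b=fs[1]['img'][140:300,170:330]
cv2.imwrite('pics/g9.png',cv2.resize(np.hstack([a,b]),None,fx=2.5,fy=2.5))
f=grab_frame('wrist'); s=state(); f.update(p=s['ee_pos'],R=s['orientation'])
for n,g,T in [('side',fs[0],None),('scene',fs[1],None),('wrist',f,TW(f))]:
    W=cloud(g,T); d=np.hypot(W[...,0]-.4795,W[...,1]-.228)
    q=W[(d>.03)&(d<.055)&(W[...,2]>.115)&(W[...,2]<.15)]
    c=np.array([.4795,.228])
    for _ in range(3):
        A=np.c_[q[:,:2]-c,np.ones(len(q))]; a=np.linalg.lstsq(A,q[:,2],rcond=None)[0]; q=q[abs(q[:,2]-A@a)<.003]
    print(n,a,len(q),q[:,2].min(),q[:,2].max(),'| top center',np.median(W[(d<.02)&(W[...,2]<.17)],0), np.nanmax(W[(d<.02)&(W[...,2]<.17)][:,2]))
```

```text
side [-0.0044 -0.002   0.1287] 371 0.12607206263969917 0.13117128349526463 | top center [0.4813 0.2373 0.1481] 0.16953898764751968
scene [0.0005 0.0018 0.1292] 727 0.12658172163628179 0.1317011139885086 | top center [0.469  0.2319 0.1285] 0.16992685477531083
wrist [-0.0013 -0.0009  0.1293] 10591 0.1269605341113346 0.1321108951153025 | top center [0.4714 0.2344 0.1536] 0.16999433267325476
```

View pics/g9.png

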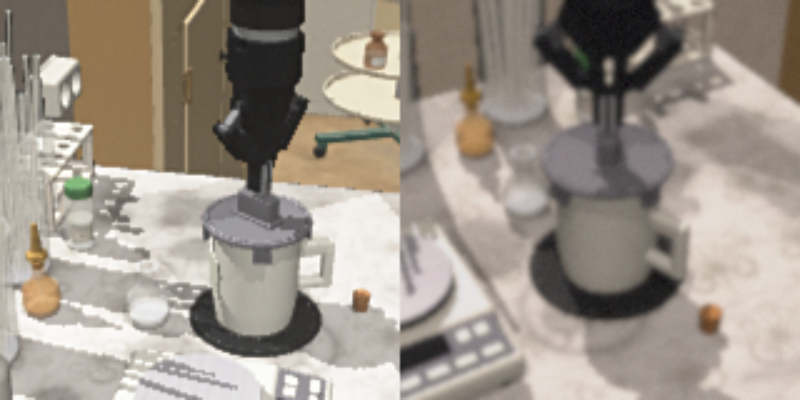

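The crops show the lid level and down on the pot. The jaws have slipped off the fin and are shut at its top. Depth puts the plate top at 0.129, which means home. I'll use depth to see where the fingertips are relative to the fin.

Run:
```python
from cell import *
from m import *
s=state(); R,p=s['orientation'],s['ee_pos']; print(p,s['contact_force'],s['finger_gap'])
for n in ['side','scene','wrist']:
    g=grab_frame(n); g.update(p=p,R=R); W=cloud(g,TW(g) if n=='wrist' else None)
    L=(W-p)@R; col=g['img'].astype(int)
    m=(abs(L[...,0])<.035)&(abs(L[...,1])<.03)&(W[...,2]>.13)&(W[...,2]<.22)
    for z in np.arange(.132,.21,.006):
        k=m&(abs(W[...,2]-z)<.003)
        if k.sum()>2: print(n,round(z,3),k.sum(),'x',np.percentile(L[k][:,0],[5,95])*1e3,'y',np.percentile(L[k][:,1],[5,95])*1e3,'bgr',np.median(col[k],0))
```

```text
[0.4805 0.2281 0.1615] [ 0.2769 -0.8025  0.7665] 0.002009751938542065
side 0.132 52 x [-23.3675  26.265 ] y [-6.9992 12.8469] bgr [112. 110. 111.]
side 0.138 31 x [-17.0831  22.346 ] y [-0.2575 11.2974] bgr [91. 89. 92.]
side 0.144 35 x [-19.6061  21.8125] y [-1.9503 10.8886] bgr [95. 93. 96.]
side 0.15 32 x [-18.566   22.3093] y [-6.2642 10.573 ] bgr [96.  94.  96.5]
side 0.156 55 x [-19.8483  21.386 ] y [-4.4766 10.2678] bgr [105. 103. 105.]
side 0.162 13 x [-4.1683 10.789 ] y [-4.6093  8.7485] bgr [88. 88. 90.]
side 0.168 16 x [-4.8151 11.2792] y [-2.3476 14.0088] bgr [56.5 55.5 57.5]
side 0.174 21 x [-6.3546 11.2785] y [-4.5809 14.3492] bgr [65. 65. 65.]
side 0.18 22 x [-4.8016 12.2072] y [-3.9875 14.7091] bgr [46. 47. 49.]
side 0.186 22 x [-2.7256 11.5082] y [-5.4884 13.9613] bgr [47.5 48.  50. ]
side 0.192 21 x [-4.0917 11.0443] y [-13.5389  14.7357] bgr [49. 50. 51.]
side 0.198 14 x [ 6.0446 11.6103] y [-6.1856 14.6007] bgr [37.5 41.5 42.5]
side 0.204 27 x [-4.1697 13.7542] y [-17.7944  28.2815] bgr [35. 36. 37.]
scene 0.132 87 x [-26.0169  27.4886] y [-23.2711  26.4628] bgr [
[... 1202 characters left out ...]
74] bgr [57. 55. 56.]
wrist 0.156 738 x [ 7.1609 22.2735] y [-8.2574  7.8866] bgr [86. 84. 85.]
wrist 0.162 58 x [10.5919 19.1357] y [-6.1942  5.8655] bgr [75.  74.5 74. ]
wrist 0.168 223 x [ 6.8447 11.6121] y [-11.6421  11.3017] bgr [60. 59. 59.]
wrist 0.174 267 x [ 6.7788 11.533 ] y [-12.5434  12.2109] bgr [35. 33. 33.]
wrist 0.18 299 x [ 6.8752 11.6033] y [-12.4307  11.9319] bgr [37. 35. 34.]
wrist 0.186 337 x [ 6.7604 11.6086] y [-12.4516  12.0224] bgr [27. 26. 26.]
wrist 0.192 243 x [ 7.2127 11.7003] y [-11.4125  11.1088] bgr [72. 73. 72.]
wrist 0.198 540 x [-8.0822 12.365 ] y [-9.7225  8.9646] bgr [35. 34. 35.]
wrist 0.204 959 x [-4.6784 13.8336] y [-22.1924  22.8395] bgr [26. 25. 24.]
```

Fin top is at about 0.158 and the shut fingertips are just above it, centred. Pressing straight down on the fin with the shut jaws is steady and central, so I'll do that gently.

Request:
send_rows(fingers=[0, 0, 0], delta_pos=[[0, 0, 1], [0, 0, 1], [0, 0, 0]], rotation=[[0, 0, 0], [0, 0, 0], [0, 0, 0]])

```text
t: 27.78
ee_pos: [0.4809, 0.2282, 0.1608]
orientation: [[-0.844, 0.536, 0.001], [0.536, 0.844, 0.001], [-0.001, 0.001, -1.0]]
contact_force: [-3.1, -2.3, 9.4]
finger_gap: -0.001
finger_force: 4.7
```

Request:
send_rows(fingers=[0, 0, 0], delta_pos=[[0, 0, 1], [0, 0, 0.5], [0, 0, 0]], rotation=[[0, 0, 0], [0, 0, 0], [0, 0, 0]])

```text
t: 28.15
ee_pos: [0.4814, 0.2285, 0.1609]
orientation: [[-0.844, 0.536, 0.003], [0.536, 0.844, 0.001], [-0.002, 0.003, -1.0]]
contact_force: [-5.4, -2.5, 18.3]
finger_gap: -0.001
finger_force: 9.8
```

Request:
send_rows(fingers=[0, 0, 0, 0, 0, 0, 0, 0], delta_pos=[[0, 0, -1], [0, 0, 0], [0, 0, 0], [0, 0, 0], [0, 0, 0], [0, 0, 0], [0, 0, 0], [0, 0, 0]], rotation=[[0, 0, 0], [0, 0, 0], [0, 0, 0], [0, 0, 0], [0, 0, 0], [0, 0, 0], [0, 0, 0], [0, 0, 0]])

```text
t: 29.15
ee_pos: [0.481, 0.2283, 0.1608]
orientation: [[-0.844, 0.536, 0.002], [0.536, 0.844, 0.001], [-0.001, 0.002, -1.0]]
contact_force: [-4.1, -2.1, 12.5]
finger_gap: 0.0
finger_force: 6.4
```

Run:
```python
from cell import *
from m import *
for n in ['scene','wrist','side']:
    s=state(); g=grab_frame(n); g.update(p=s['ee_pos'],R=s['orientation']); T=TW(g) if n=='wrist' else None
    W=cloud(g,T); c=np.array([.4795,.228]); d=np.hypot(W[...,0]-c[0],W[...,1]-c[1])
    m=(d<.068)&(d>.03)&(abs(W[...,2]-.128)<.004)
    q=W[m&(d<.055)]
    for _ in range(3):
        A=np.c_[q[:,:2]-c,np.ones(len(q))]; a=np.linalg.lstsq(A,q[:,2],rcond=None)[0]; q=q[abs(q[:,2]-A@a)<.002]
    w=W[m]; print(n,a,(w.max(0)+w.min(0))/2,np.ptp(w,axis=0),s['contact_force'],s['ee_pos'])
    # pot body (below the lid)
    k=W[(d<.055)&(d>.035)&(W[...,2]>.06)&(W[...,2]<.085)]; print('  body',len(k),circ(k[:,:2]))
```

```text
scene [-0.003  -0.0036  0.1292] [0.4801 0.228  0.128 ] [0.1196 0.1179 0.008 ] [-4.104  -2.0879 12.4572] [0.481  0.2283 0.1608]
  body 327 (array([0.4806, 0.2278]), np.float64(0.04747643032391436))
wrist [-0.0038 -0.0021  0.1293] [0.4798 0.2279 0.1286] [0.1157 0.1181 0.0067] [-4.323  -2.1886 11.8142] [0.481  0.2283 0.1608]
  body 0 (array([0., 0.]), np.float64(0.0))
side [-0.0038 -0.0035  0.1288] [0.4821 0.2289 0.1276] [0.1173 0.1194 0.0072] [-3.207  -0.2778 13.4536] [0.481  0.2283 0.1608]
  body 291 (array([0.4823, 0.2252]), np.float64(0.04962130012527927))
```

```bash
python3 -c "
from cell import *
print(close_job())"
```

```text
the job is handed in; nothing more can be done
None
```

I handed the job in at about 29 s: the pot is upright on the mat, the lid measures fully home and level on its rim, and the shut fingers press it down with about 12 N. The jaws slipped off the fin as the clips snapped, so they now push on top of the fin instead of pinching it; the hand-in returned no verdict.

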